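# Wake the display alarm and hold the touch wand on its round sensor

### The arm

A 6-joint arm with a two-finger parallel gripper is mounted at the origin on a cart in front of the work surface, level with it; the furniture and walls round the work are solid. World frame = base frame: x ahead of the robot, y to its left, z up, the work surface at z = 0. Lengths are in m, angles in rad, forces in N, time in s.
With the tool pointing down it reaches from about 0.2 to 0.875 m from the base axis. Payload 3.4 kg.
Tool frame: the origin (TCP) lies between the finger pads; the fingertips stand 19 mm ahead of it and the grasp point (between the pads) is the TCP (robot.tcp_to_tips is the distance from the TCP to the fingertips, in m); z points along the fingers, y is the line along which they close (so a half turn about z gives the same grasp; the last joint's range is limited). The gripper opens to 94 mm and grips with 3 to 60 N. Pads are 16 mm wide; open, the fingers measure 119 mm over their backs; the gripper's body (75 mm by 177 mm) begins 78 mm behind the grasp point.
Start: joints at [-1.336, 0.276, 1.505, -0, 1.361, -0.121], TCP at [0.2, -0.539, 0.224] pointing down, gripper open.
Joint ranges: [-2.89, 2.89], [-0.75, 2.08], [0.22, 2.7], [-1.18, 4.32], [0.11, 2.71], [-2.7, 2.7]. Speed limits (rad/s): [2.57, 2.57, 3.14, 3.14, 3.14, 3.14].

### API

Orientations are given as a unit quaternion [x, y, z, w].
In Python, from cell import robot, vision, readout, hand_in gives the robot as it stands (robot), with the cameras (vision), the readings (readout) and the job as plain functions.
- The arm moves only by the shell command python3 jog.py 'ROWS' [OPENING] [FORCE]. ROWS is a JSON list of rows, 1 to 20 of them, each of 6 numbers: dx, dy, dz in m, then a rotation vector rx, ry, rz in rad; each row shifts and turns the commanded pose from where the row before left it, along the tool's axes as they then stand; what a row does not reach is not made up. A row lasts 1/10 s, in which the tool goes at most 0.05 m and 0.15 rad, less where a joint would pass 70% of its speed; a pose out of reach is approached as far as the arm can. OPENING is the finger opening in m, set as the command begins (- or left out keeps the last). The fingers move at their own pace and stop on an object; FORCE is the grip in N (left out, the last holds). Time passes only in rows, so rows that do not move let the fingers close. It prints the time, the measured TCP pose, the force, the opening and the grip force at its end.
- readout.state(): the state, without advancing time (a new reading comes with each control period).
- vision.camera(name): name is "scene" or "top" or "wrist"; returns the picture (420x560x3 uint8, blue, green, red); there is no depth.
- vision.camera_info(name): a dict with "K" (3x3 intrinsics, pixels), "distortion" ([k1, k2, p1, p2, k3] as OpenCV has them; the pictures are not rectified), "position" and "rotation" of the camera in the world; the wrist camera has in their place "T_tool_cam" (4x4, takes a point from camera to tool coordinates, whose origin is the TCP and whose axes are the flange's). Camera axes: x right, y down, z forward; pixel columns grow to the right and rows downward; lengths in m; the calibration is good to about 2 mm. A picture is of the moment at which its call begins: read the wrist's pose just before it. camera_info takes no time and is no camera call.
- hand_in(): hands the job in; it is judged then, once.
The state is a dict: "clock": time; "joint_pos": joint angles; "dq": joint speeds; "joint_torque": joint torques, N m; "position": TCP position; "tool_rot": TCP orientation; "contact_force": force on the tool from outside, world axes, zero at the start; "wrist_torque": the same for the moment, N m; "grip_width": finger opening in m; "grip_force": force on a finger pad.
Only numpy, scipy, OpenCV 4.12 (cv2) and the standard library are available. Lean on these libraries where they do the work, as an engineer would, in place of code of your own. Each camera call takes 0.05 s, during which the arm holds its last target. There are 200 camera calls.

### The job

Wake the display alarm: turn the bar knob on its console clockwise to the stop and let it spring all the way back by itself. Then take the touch wand out of its stand and press its tip lightly on the centre of the round plate (leave the square plate and the other goods alone), with the wand square to the plate's sloping face and the sprung plate pushed about half way down. Finish while holding it there in the gripper: do not put the wand down or let go.

Things in the scene. Friction and masses are not known exactly. Their poses are not given: they have to be found in the camera images.
- knob (a joint): angle of the black bar knob on the console: 0 at rest, grows clockwise seen from above to a hard stop at 1.05 rad (60 degrees). A spring (0.02 N m at rest, 0.07 N m at the stop) turns it back to 0 when let go
- knob_top (a point): centre of the top face of the knob's grip bar, on the turning axis, 70 mm above the table. The bar is 42 mm long (point x axis), 12 mm thick (y) and its sides are 25 mm high, standing on a 42 mm disc; z is up. The point turns with the knob. At rest the bar lies along the x axis of the console
- console: fixed white alarm console, 110 x 100 mm, 38 mm high, with a black bar knob on top and speaker slots behind the knob; origin at the centre of its underside, z up, front to -x. The knob's axis is 12 mm in front of its centre
- wand: loose touch wand, 148 mm long, about 70 g: a steel nose 10 mm in diameter with a flat end, 60 mm long, then a 28 mm collar (5 mm), then a black round handle 24 mm in diameter, from 65 to 138 mm above the tip, and a 25 mm end cap. Origin at the centre of the tip's end face, z axis along the wand from the tip to the cap. It starts upright, tip down in the stand, collar resting on the stand's top
- stand: fixed wand stand: grey block 56 x 56 mm on a steel foot 86 x 86 mm, top 68 mm above the table, with a vertical 14 mm hole in its middle, in which the nose hangs 60 mm deep; origin at the centre of the underside, z up
- round_centre (a point): centre of the upper face of the round plate (aluminium disc, 46 mm in diameter, with a thin dark ring 20 mm across round its centre) on one of the two sensor heads. Its z axis: outward normal of the plate, leaning 20 degrees from vertical towards the front of the head (roughly towards the robot, within 0.4 rad); the point moves with the plate. Centre about 76 mm above the table at rest
- round_plate (a joint): how far the round plate is pushed in along its normal: 0 at rest, 0.012 m at its stop; spring 450 N/m with 0.9 N preload (about 3.6 N half way)
- square_centre (a point): centre of the upper face of the square plate (aluminium, 44 x 44 mm, same ring, same slope and height) on the other sensor head: not to be used. z axis: outward normal
- square_plate (a joint): how far the square plate is pushed in, 0 to 0.012 m
- sensor_round: fixed sensor head with the round plate: black foot 84 x 76 mm, black head 72 x 72 mm sloping 20 degrees to its front (-x); origin at the centre of its underside, z up. The two heads may stand in either place
- sensor_square: fixed sensor head with the square plate, same build as the other
- tin_a: loose round balm tin, 57 mm in diameter, 20 mm high, bystander; origin under its centre
- tin_b: loose round balm tin, 57 mm in diameter, 20 mm high, bystander; origin under its centre
- matchbox: loose matchbox, 36 x 57 x 16 mm, bystander; origin under its centre
- soap: loose boxed soap, 56 x 85 x 30 mm, bystander; origin under its centre
- tape: loose roll of tape lying flat, 92 mm in diameter, 48 mm high, bystander; origin under its centre
- bell: loose brass counter bell, 72 mm in diameter, 51 mm high, bystander; origin under its centre

How it is judged:
By the outcome, as a careful person would: the job done as asked, in the order asked, and still so for the second after the job is handed in, while the arm keeps its last pose, push and grip.
It also fails if it takes over 58 s, if anything falls off the work surface, if the arm or the gripper's body presses on something with over 40 N, if the wrist force passes 120 N, or if a joint passes its speed limit or range.

## Working session

There is one attempt and no reset: what is moved stays moved. The work goes in short steps, Python scripts to look and compute and a shell command to move; the robot and the scene stay as the last step left them, time stands still between calls to the robot, and variables do not carry over. Pictures are saved under pics/ and viewed, at most 12 in all, crops included, and the job is handed in when it is done.

```bash
ls; mkdir -p pics
cat > h.py <<'E'
import numpy as np, cv2
from cell import robot, vision, readout, hand_in
from scipy.spatial.transform import Rotation as R
def cam(name):
    s=readout.state(); i=vision.camera_info(name)
    if name=="wrist":
        T=np.eye(4);T[:3,:3]=R.from_quat(s["tool_rot"]).as_matrix();T[:3,3]=s["position"]
        M=T@np.array(i["T_tool_cam"]); Rm,p=M[:3,:3],M[:3,3]
    else: Rm,p=np.array(i["rotation"]),np.array(i["position"])
    if Rm.shape!=(3,3): Rm=R.from_quat(Rm).as_matrix()
    return np.array(i["K"]),np.array(i["distortion"]),Rm,p
def rays(c,px):
    K,d,Rm,p=c
    u=cv2.undistortPoints(np.array(px,float).reshape(-1,1,2),K,d).reshape(-1,2)
    return np.c_[u,np.ones(len(u))]@Rm.T
def onz(c,px,z):
    r=rays(c,px); return c[3]+r*((z-c[3][2])/r[:,2])[:,None]
def tri(cs,pxs):
    A=np.zeros((3,3));b=np.zeros(3)
    for c,px in zip(cs,pxs):
        r=rays(c,[px])[0];r/=np.linalg.norm(r);P=np.eye(3)-np.outer(r,r);A+=P;b+=P@c[3]
    x=np.linalg.solve(A,b)
    return x,[np.linalg.norm(np.cross(x-c[3],(lambda r:r/np.linalg.norm(r))(rays(c,[px])[0]))) for c,px in zip(cs,pxs)]
def proj(c,X):
    K,d,Rm,p=c
    return cv2.projectPoints((np.atleast_2d(X)-p)@Rm,np.zeros(3),np.zeros(3),K,d)[0].reshape(-1,2)
E
python3 - <<'E'
from h import *
ims=[]
for n in ("top","scene"):
    im=vision.camera(n); cv2.imwrite(f"pics/{n}0.png",im); c=cam(n); print(n,c[0].round(1).tolist(),c[2].round(3).tolist(),c[3])
print(readout.state()["clock"],readout.state()["tool_rot"],vision.camera_info("wrist")["T_tool_cam"])
E
```

```text
cell.py
jog.py
pics
top [[496.9, 0.0, 271.8], [0.0, 496.9, 200.4], [0.0, 0.0, 1.0]] [[-0.006, -0.994, 0.114], [-1.0, 0.007, 0.003], [-0.004, -0.114, -0.994]] [0.42163313 0.03885947 1.22140967]
scene [[394.8, 0.0, 280.3], [0.0, 394.8, 197.2], [0.0, 0.0, 1.0]] [[-0.883, -0.299, 0.361], [-0.469, 0.587, -0.66], [-0.014, -0.752, -0.659]] [0.12993408 0.80447099 0.83403187]
0.1 [ 9.84220070e-01  1.76946927e-01 -5.88671536e-05 -7.97012995e-04] [[-1.16349594e-04 -9.68166934e-01 -2.50305362e-01  7.26076427e-02]
 [ 9.99999127e-01  2.16877528e-04 -1.30370017e-03  6.99811221e-04]
 [ 1.31648501e-03 -2.50305295e-01  9.68166063e-01 -1.60136523e-01]
 [ 0.00000000e+00  0.00000000e+00  0.00000000e+00  1.00000000e+00]]
```

View pics/top0.png

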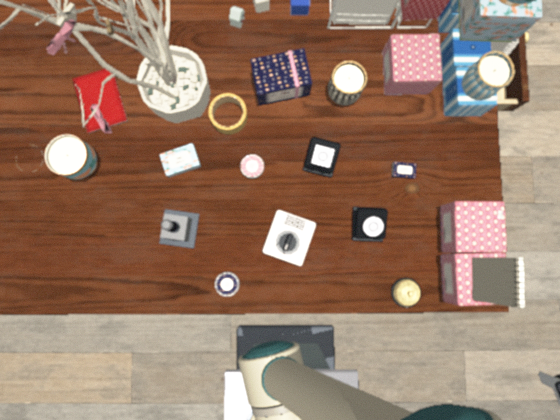

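View pics/scene0.png

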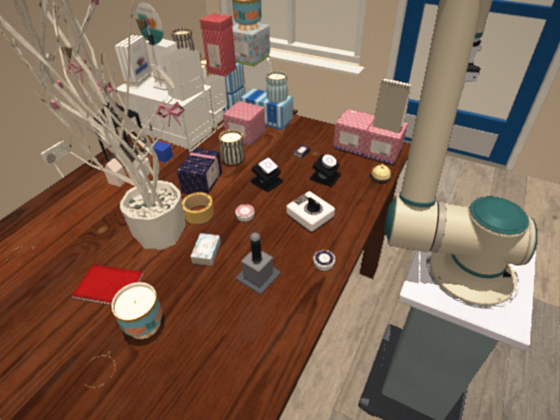

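The top view shows the console at (290,238) with its knob at (288,241), the stand and wand at (180,228), the round head at (371,225) and the square head at (322,157). The scene view shows the wand upright at (256,250). Next I get rough positions from rays.

Run:
```python
from h import *
t=cam("top");s=cam("scene")
print("z.07 knob/round/square/ standtop",onz(t,[(288,241),(373,226),(322,156),(180,226)],.07).round(3).tolist())
print("console",onz(t,[(288,241)],.04).round(3).tolist(), "wandcap",onz(t,[(168,226)],.156).round(3).tolist())
print("tri knob",tri([t,s],[(288,241),(314,199)]),"cap",tri([t,s],[(168,226),(256,236)]),"round",tri([t,s],[(373,226),(327,160)]))
st=readout.state();print(st["position"],R.from_quat(st["tool_rot"]).as_matrix().round(3).tolist())
```

```text
z.07 knob/round/square/ standtop [[0.459, 0.006, 0.07], [0.492, -0.192, 0.07], [0.658, -0.076, 0.07], [0.495, 0.256, 0.07]]
console [[0.46, 0.005, 0.04]] wandcap [[0.49, 0.266, 0.156]]
tri knob (array([0.45716652, 0.00539428, 0.07276068]), [np.float64(0.0014805683457468992), np.float64(0.0014805683457468086)]) cap (array([0.49059494, 0.2676598 , 0.14859647]), [np.float64(0.0005474864608819133), np.float64(0.0005474864608818339)]) round (array([ 0.49424867, -0.18989521,  0.0736647 ]), [np.float64(0.002682913819784304), np.float64(0.0026829138197841736)])
[ 0.20016388 -0.53856152  0.2237054 ] [[0.937, 0.348, -0.0], [0.348, -0.937, 0.002], [0.0, -0.002, -1.0]]
```

```bash
python3 jog.py '[[0.0145,-0.039,-0.007,0,0,0],[0.0145,-0.039,-0.007,0,0,0],[0.0145,-0.039,-0.007,0,0,0],[0.0145,-0.039,-0.007,0,0,0],[0.0145,-0.039,-0.007,0,0,0],[0.0145,-0.039,-0.007,0,0,0],[0.0145,-0.039,-0.007,0,0,0],[0.041,0.0045,0,0,0,0],[0.041,0.0045,0,0,0,0],[0.041,0.0045,0,0,0,0],[0.041,0.0045,0,0,0,0],[0.041,0.0045,0,0,0,0],[0.041,0.0045,0,0,0,0]]' 0.094
python3 jog.py '[[0,0,0,0,0,-0.149],[0,0,0,0,0,-0.149],[0,0,0,0,0,-0.149],[0,0,0,0,0,-0.149],[0,0,0,0,0,-0.149],[0,0,0,0,0,-0.149],[0,0,0,0,0,-0.149],[0,0,0,0,0,-0.149],[0,0,0,0,0,-0.149],[0,0,0,0,0,-0.149],[0,0,0,0,0,-0.149],[0,0,0,0,0,-0.149],[0,0,0,0,0,-0.149],[0,0,0,0,0,-0.149],[0,0,0,0,0,-0.149],[0,0,0,0,0,-0.149],[0,0,0,0,0,-0.149],[0,0,0,0,0,0],[0,0,0,0,0,0]]'
python3 - <<'E'
from h import *
import pickle
c=cam("wrist");im=vision.camera("wrist");cv2.imwrite("pics/w1.png",im);pickle.dump(c,open("w1.pkl","wb"))
s=readout.state();print(c[0],s["position"],R.from_quat(s["tool_rot"]).as_matrix().round(3).tolist(),s["joint_pos"],proj(c,[[.494,-.19,.076],[.457,.005,.07]]))
E
```

```text
clock: 1.4
position: [0.4417, -0.1864, 0.2731]
tool_rot: [0.984, 0.177, -0.0, -0.0]
contact_force: [0.2, -1.2, -0.2]
grip_width: 0.0943
grip_force: 0.0
clock: 3.3
position: [0.4402, -0.1873, 0.2732]
tool_rot: [0.128, 0.992, 0.0, -0.0]
contact_force: [-0.8, -0.6, 0.1]
grip_width: 0.0936
grip_force: 0.0
[[352.57329041   0.         277.10609046]
 [  0.         352.57329041 209.97009284]
 [  0.           0.           1.        ]] [ 0.44022659 -0.18726853  0.27325811] [[-0.968, 0.253, -0.0], [0.253, 0.968, 0.0], [0.0, 0.0, -1.0]] [-5.47771821e-01  1.03331499e-01  1.60740973e+00 -1.28315670e-05
  1.43130267e+00 -1.86315519e+00] [[287.5007861  239.8487684 ]
 [459.60221954 160.05532737]]
```

View pics/w1.png

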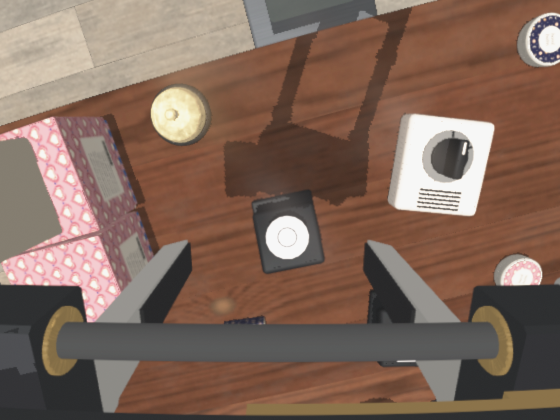

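The wrist view shows the round plate with its ring at (287,237), and the console at (441,165) with the dark knob bar at (457,157). I'll shift 0.14 m to the left for the second view.

```bash
python3 jog.py '[[0.0089,0.034,0,0,0,0],[0.0089,0.034,0,0,0,0],[0.0089,0.034,0,0,0,0],[0.0089,0.034,0,0,0,0],[0,0,0,0,0,0],[0,0,0,0,0,0]]' | head -2
cat > m.py <<'E'
from h import *
import pickle
def blobs(mask,amin=300):
    return [k for k in cv2.findContours(mask.astype(np.uint8)*255,cv2.RETR_EXTERNAL,cv2.CHAIN_APPROX_NONE)[0] if cv2.contourArea(k)>amin]
def near(bl,p):
    return min(bl,key=lambda k:np.linalg.norm(k.reshape(-1,2).mean(0)-p))
def white(im,th=150):
    h=cv2.cvtColor(im,cv2.COLOR_BGR2HSV); return (h[...,2]>th)&(h[...,1]<60)
E
python3 - <<'E'
from m import *
c=cam("wrist");im=vision.camera("wrist");cv2.imwrite("pics/w2.png",im);pickle.dump(c,open("w2.pkl","wb"))
cs=[pickle.load(open(f"w{i}.pkl","rb")) for i in(1,2)];ims=[cv2.imread(f"pics/w{i}.png") for i in(1,2)]
E=[];Q=[];D=[]
for c,im in zip(cs,ims):
    pr=proj(c,[[.494,-.19,.076],[.457,.005,.04]]); b=blobs(white(im))
    k=near(b,pr[0]); e=cv2.fitEllipse(cv2.convexHull(k)); E.append(e[0]); print("round",e,cv2.contourArea(k))
    k=near(b,pr[1]); q=cv2.approxPolyDP(cv2.convexHull(k),6,True).reshape(-1,2); print("console",q.tolist())
    m=np.zeros(im.shape[:2],np.uint8);cv2.fillPoly(m,[cv2.convexHull(k)],255)
    r=cv2.minAreaRect(k);Q.append(r[0])
    W=onz(c,k.reshape(-1,2),.038)[:,:2].astype(np.float32);rw=cv2.minAreaRect(W);print("console world",rw)
print("round tri",tri(cs,E))
print("console tri",tri(cs,Q))
x,y=proj(cs[1],[[.457,.005,.05]])[0].astype(int);x2,y2=proj(cs[1],[[.494,-.19,.076]])[0].astype(int);print(x,y,x2,y2)
g=[cv2.resize(im[max(b-50,0):b+50,max(a-50,0):a+50],(400,400),interpolation=cv2.INTER_CUBIC) for im,a,b in((ims[1],x,y),(ims[1],x2,y2))]
cv2.imwrite("pics/c2.png",np.hstack(g))
E
```

```text
clock: 3.95
position: [0.4399, -0.0466, 0.2735]
round ((286.86077880859375, 237.0655059814453), (43.332645416259766, 43.668704986572266), 150.1702117919922) 1429.5
console [[404, 115], [493, 125], [472, 215], [389, 202]]
console world ((0.4655773937702179, -0.0028746575117111206), (0.10761609673500061, 0.1088690459728241), 69.98003387451172)
round ((155.7689971923828, 282.3590393066406), (63.168121337890625, 144.1740264892578), 64.68759155273438) 2367.0
console [[288, 145], [372, 156], [357, 244], [279, 236]]
console world ((0.4660131335258484, 0.0019491910934448242), (0.10016648471355438, 0.11063283681869507), 69.94576263427734)
round tri (array([ 0.48682168, -0.18750842,  0.10861438]), [np.float64(0.00662080676531198), np.float64(0.006620806765311965)])
console tri (array([0.46835438, 0.0045136 , 0.02255617]), [np.float64(3.491533537944361e-05), np.float64(3.491533537943157e-05)])
326 189 163 269
```

View pics/c2.png

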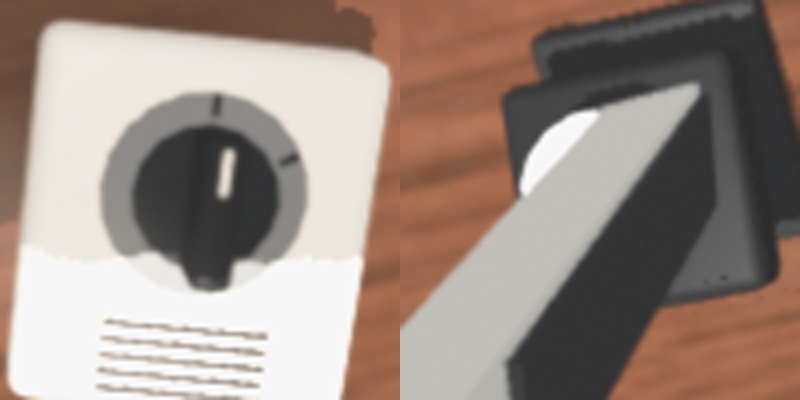

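The crop shows the knob disc centred near (205,197), with the white pointer on the bar at (227,173). A finger hides the round plate in this view, so I'll remeasure that later. Now I refine the knob axis and height from the pointer mark and the disc in both views.

Run:
```python
from m import *
cs=[pickle.load(open(f"w{i}.pkl","rb")) for i in(1,2)];ims=[cv2.imread(f"pics/w{i}.png") for i in(1,2)]
P=[];Dk=[]
for c,im,p0 in zip(cs,ims,[(463,146),(333,182)]):
    g=cv2.cvtColor(im,cv2.COLOR_BGR2GRAY)
    x,y=p0;w=g[y-14:y+15,x-9:x+10]
    n,l,st,ce=cv2.connectedComponentsWithStats((w>110).astype(np.uint8))
    for i in range(1,n): print("comp",st[i].tolist(),(ce[i]+[x-9,y-14]).round(1).tolist())
    i=min(range(1,n),key=lambda i:np.linalg.norm(ce[i]-[9,14])+(st[i][4]<3)*50)
    m=(l==i);ww=(w.astype(float)-60).clip(0)*cv2.dilate(m.astype(np.uint8),np.ones((3,3)))
    yy,xx=np.mgrid[:29,:19];ctr=np.array([(ww*xx).sum(),(ww*yy).sum()])/ww.sum()+[x-9,y-14];P.append(ctr)
    k=near(blobs(g<75,200),proj(c,[[.4547,.006,.05]])[0]); print("dark",cv2.boundingRect(k),cv2.contourArea(k))
print(P,tri(cs,P))
for c,p in zip(cs,P): print(onz(c,[p],.07))
print("disc v2",onz(cs[1],[(327.3,188.2)],.045), "proj bar v2",proj(cs[1],[[.4547,.006,.07]]))
```

```text
comp [0, 0, 19, 29, 230] [466.1, 141.3]
comp [7, 10, 6, 13, 51] [464.0, 148.2]
dark (443, 139, 27, 39) 556.5
comp [0, 0, 19, 9, 74] [335.9, 170.1]
comp [6, 8, 5, 13, 44] [332.0, 182.1]
dark (310, 171, 35, 39) 938.5
[array([463.87649304, 148.14394779]), array([332.06680125, 181.90438613])] (array([0.44566507, 0.01081939, 0.07059012]), [np.float64(4.224185023995116e-05), np.float64(4.2241850239883074e-05)])
[[0.44582941 0.01111712 0.07      ]]
[[0.4457437  0.01088294 0.07      ]]
disc v2 [[0.45655918 0.00690362 0.045     ]] proj bar v2 [[329.34933289 191.19344657]]
```

```bash
python3 jog.py '[[-0.0016,0.0279,0.02,0,0,0.092],[0,0.0278,0.04,0,0,0],[0,0,0.04,0,0,0],[0,0,0.04,0,0,0],[0,0,0.03,0,0,0],[0,0,0.02,0,0,0],[0,0,0.0145,0,0,0],[0,0,0,0,0,0],[0,0,0,0,0,0]]' 0.045
python3 jog.py '[[0,0,0,0,0,0],[0,0,0,0,0,0],[0,0,0,0,0,0],[0,0,0,0,0,0],[0,0,0,0,0,0],[0,0,0,0,0,0]]' 0.0 15
python3 - <<'E'
from h import *
s=readout.state();print(R.from_quat(s["tool_rot"]).as_matrix().round(4).tolist(),s["contact_force"],s["wrist_torque"])
E
```

```text
clock: 4.9
position: [0.4583, 0.0049, 0.069]
tool_rot: [0.172, 0.985, -0.0, -0.0]
contact_force: [0.4, 0.2, -0.7]
grip_width: 0.0449
grip_force: 0.0
clock: 5.5
position: [0.4583, 0.0066, 0.0694]
tool_rot: [0.172, 0.985, 0.001, 0.001]
contact_force: [-0.6, 2.7, 2.7]
grip_width: 0.0117
grip_force: 15.0
[[-0.941, 0.3385, 0.0012], [0.3385, 0.941, 0.001], [-0.0008, 0.0013, -1.0]] [-0.59027252  2.72502365  2.67808453] [ 0.59460261 -0.21313064  0.00779055]
```

```bash
python3 jog.py '[[0,0.0018,0,0,0,0],[0,-0.0003,0,0,0,0.1],[0,-0.0003,0,0,0,0.1],[0,-0.0003,0,0,0,0.1],[0,-0.0003,0,0,0,0.1],[0,-0.0003,0,0,0,0.1],[0,-0.0003,0,0,0,0.1],[0,-0.0003,0,0,0,0.1],[0,-0.0003,0,0,0,0.1],[0,-0.0003,0,0,0,0.1],[0,-0.0001,0,0,0,0.05],[0,0,0,0,0,0.05],[0,0,0,0,0,0],[0,0,0,0,0,0]]'
python3 - <<'E'
from h import *
s=readout.state();m=R.from_quat(s["tool_rot"]).as_matrix();print(np.arctan2(m[1,0],m[0,0]),s["contact_force"],s["wrist_torque"])
E
```

```text
clock: 6.9
position: [0.4572, 0.0057, 0.0693]
tool_rot: [0.622, 0.783, 0.0, 0.001]
contact_force: [0.2, 0.9, 4.4]
grip_width: 0.0118
grip_force: 15.0
1.7981013269577517 [0.21878451 0.9491738  4.42594679] [ 0.18184868 -0.11912711  0.10954116]
```

```bash
python3 jog.py '[[0,0,0,0,0,0.03],[0,0,0,0,0,0.03],[0,0,0,0,0,0.03],[0,0,0,0,0,0.02],[0,0,0,0,0,0],[0,0,0,0,0,0]]' - 20
python3 - <<'E'
from h import *
s=readout.state();m=R.from_quat(s["tool_rot"]).as_matrix();print(2.7967-np.arctan2(m[1,0],m[0,0]),s["contact_force"],s["wrist_torque"])
E
```

```text
clock: 7.5
position: [0.4571, 0.0057, 0.0694]
tool_rot: [0.664, 0.748, 0.0, 0.001]
contact_force: [0.6, 1.1, 5.5]
grip_width: 0.0119
grip_force: 20.5
1.1075948964769669 [0.62136483 1.13325924 5.54333843] [ 0.25117401 -0.14704189  0.39977744]
```

```bash
python3 jog.py '[[0,0,0,0,0,0],[0,0,0,0,0,0],[0,0,0,0,0,0],[0,0,0,0,0,0],[0,0,0,0,0,0],[0,0,0,0,0,0],[0,0,0,0,0,0]]' 0.094 15
python3 jog.py '[[0,0,-0.03,0,0,0],[0,0,-0.04,0,0,0],[0,0,-0.04,0,0,0],[0,0,-0.04,0,0,0],[0,0,-0.04,0,0,0],[0,0,0,0,0,0],[0,0,0,0,0,0]]'
python3 - <<'E'
from m import *
c=cam("wrist");im=vision.camera("wrist");cv2.imwrite("pics/w3.png",im);pickle.dump(c,open("w3.pkl","wb"))
print(proj(c,[[.4555,.0069,.07],[.4457,.0108,.0706],[.491,.267,.15],[.494,-.19,.076]]),readout.state()["joint_pos"],c[2])
E
```

```text
clock: 8.2
position: [0.4564, 0.0054, 0.0689]
tool_rot: [0.665, 0.747, -0.0, 0.0]
contact_force: [0.2, 0.2, 0.4]
grip_width: 0.0641
grip_force: 0.0
clock: 8.9
position: [0.4567, 0.0055, 0.2595]
tool_rot: [0.665, 0.747, 0.0, 0.001]
contact_force: [-0.0, 0.0, 0.8]
grip_width: 0.0937
grip_force: 0.0
[[ 275.75785323  191.13880069]
 [ 266.51210058  186.36761818]
 [ 373.85399463 -161.22613392]
 [ 289.42779004  363.62356909]] [-1.40079214e-01  7.58490774e-02  1.67584781e+00 -2.75620002e-04
  1.39112326e+00 -2.55962284e-01] [[ 9.93302830e-01  1.11912220e-01  2.87253123e-02]
 [ 1.15539982e-01 -9.62040013e-01 -2.47243859e-01]
 [-3.47094506e-05  2.48906947e-01 -9.68527403e-01]]
```

View pics/w3.png

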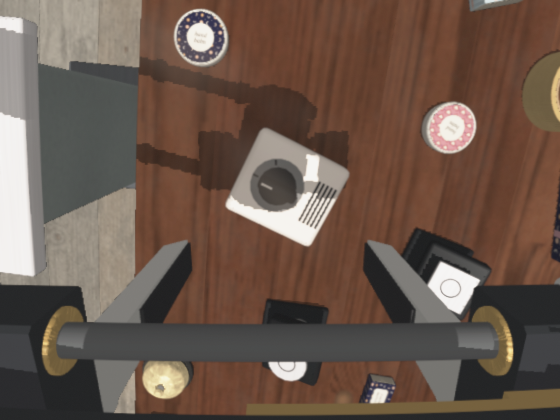

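The knob has sprung back: the pointer is at (266,186), where I predicted it at rest (266.5,186.4). Next is the wand.

```bash
python3 jog.py '[[0.04,0.0105,0,0,0,0],[0.04,0.0105,0,0,0,0],[0.04,0.0105,0,0,0,0],[0.04,0.0105,0,0,0,0],[0,0,0,0,0,0],[0,0,0,0,0,0]]' |head -2
python3 -c '
from m import *
c=cam("wrist");im=vision.camera("wrist");cv2.imwrite("pics/w4.png",im);pickle.dump(c,open("w4.pkl","wb"))'
python3 jog.py '[[0.032,0.005,0,0,0,0],[0.032,0.005,0,0,0,0],[0.033,0.005,0,0,0,0],[0,0,0,0,0,0],[0,0,0,0,0,0]]' |head -2
python3 - <<'E'
from m import *
c=cam("wrist");im=vision.camera("wrist");cv2.imwrite("pics/w5.png",im);pickle.dump(c,open("w5.pkl","wb"))
cs=[pickle.load(open(f"w{i}.pkl","rb")) for i in(4,5)]
o=[]
for i,c in zip((4,5),cs):
    im=cv2.imread(f"pics/w{i}.png");p=proj(c,[[.491,.267,.15]])[0];print(i,p)
    x,y=[max(int(v),0) for v in p];y=max(y,100);x=min(max(x,100),460);print("crop origin",x-100,y-100)
    o.append(cv2.resize(im[y-100:y+100,x-100:x+100],(400,400)))
cv2.imwrite("pics/c45.png",np.hstack(o))
E
```

```text
clock: 9.55
position: [0.4786, 0.1697, 0.2567]
clock: 10.1
position: [0.4832, 0.2662, 0.2582]
4 [310.48269773  86.33078417]
crop origin 210 0
5 [287.0304225 213.3295882]
crop origin 187 113
```

View pics/c45.png

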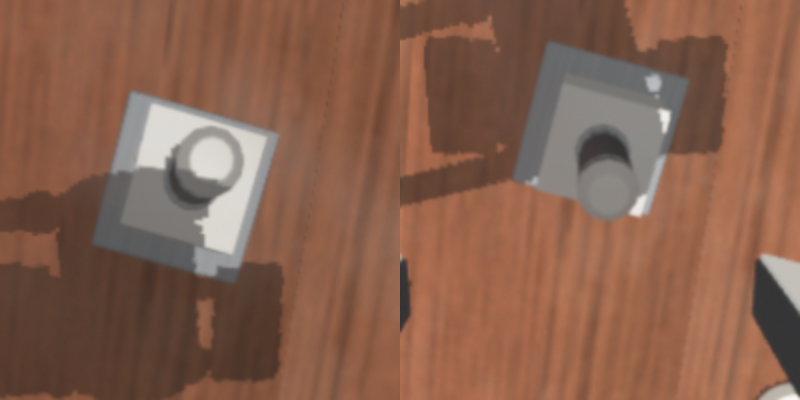

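In the crops, the cap is at full-image (316,78.5) in view 4 and (290.7,208) in view 5. I'll triangulate it and check against the foot corners.

Run:
```python
from m import *
cs=[pickle.load(open(f"w{i}.pkl","rb")) for i in(4,5)]
P=[(316,78.2),(290.7,208.3)]
print(tri(cs,P)); print([onz(c,[p],.156).round(4).tolist() for c,p in zip(cs,P)])
# foot corners (full px) in view4, view5
f4=np.array([(131,92),(278,133),(236,282),(94,244)])/2+[210,0]
f5=np.array([(548-400,42),(688-400,80),(646-400,216),(514-400,180)])/2+[187,113]
for c,f in((cs[0],f4),(cs[1],f5)):
    w=onz(c,f,.008);print(w.mean(0),np.linalg.norm(np.diff(w,axis=0),axis=1))
s=readout.state();print(s["position"],R.from_quat(s["tool_rot"]).as_matrix().round(4).tolist())
```

```text
(array([0.49341586, 0.27249878, 0.15459825]), [np.float64(0.0003560001356671753), np.float64(0.00035600013566715934)])
[[[0.4937, 0.2723, 0.156]], [[0.493, 0.2729, 0.156]]]
[0.49369695 0.2709753  0.008     ] [0.08304531 0.08330915 0.08355278]
[0.4932692  0.27148414 0.008     ] [0.0834869  0.08485019 0.08254407]
[0.48322659 0.26579565 0.25839378] [[-0.1145, 0.9934, -0.0012], [0.9934, 0.1145, -0.0018], [-0.0016, -0.0014, -1.0]]
```

```bash
python3 jog.py '[[0.005,0.0108,0.01,0,0,0],[0,0,0.03,0,0,0],[0,0,0.03,0,0,0],[0,0,0.03,0,0,0],[0,0,0.03,0,0,0],[0,0,0.0125,0,0,0],[0,0,0,0,0,0],[0,0,0,0,0,0]]'
python3 jog.py '[[0,0,0,0,0,0],[0,0,0,0,0,0],[0,0,0,0,0,0],[0,0,0,0,0,0],[0,0,0,0,0,0],[0,0,0,0,0,0],[0,0,0,0,0,0],[0,0,0,0,0,0],[0,0,0,0,0,0],[0,0,0,0,0,0]]' 0.0 25
```

```text
clock: 10.95
position: [0.4946, 0.2737, 0.1171]
tool_rot: [0.665, 0.747, 0.001, 0.0]
contact_force: [0.7, 0.6, -0.4]
grip_width: 0.0937
grip_force: 0.0
clock: 11.95
position: [0.4935, 0.2738, 0.1163]
tool_rot: [0.665, 0.747, -0.0, -0.0]
contact_force: [0.4, -0.2, 0.2]
grip_width: 0.0237
grip_force: 25.0
```

```bash
python3 jog.py '[[0,0,-0.01,0,0,0],[0,0,-0.02,0,0,0],[0,0,-0.03,0,0,0],[0,0,-0.03,0,0,0],[0,0,-0.03,0,0,0],[0,0,-0.03,0,0,0],[0,0,0,0,0,0]]' | head -7
python3 - <<'E'
from m import *
cs=[pickle.load(open(f"w{i}.pkl","rb")) for i in(1,3)]
ims=[cv2.imread(f"pics/w{i}.png") for i in(1,3)]
o=[]
for im,(x,y) in zip(ims,[(287,232),(292,350)]):
    o.append(cv2.resize(im[y-50:y+50,x-50:x+50],(400,400),interpolation=cv2.INTER_CUBIC)); print(x-50,y-50)
im=cv2.imread("pics/top0.png");o2=cv2.resize(im[190:260,330:410],(0,0),fx=2.5,fy=2.5)
cv2.imwrite("pics/c13.png",np.hstack(o))
E
```

```text
clock: 12.65
position: [0.4958, 0.2748, 0.2715]
tool_rot: [0.665, 0.747, 0.004, 0.002]
contact_force: [0.1, -0.2, -0.3]
grip_width: 0.0238
grip_force: 25.0
237 182
242 300
```

View pics/c13.png

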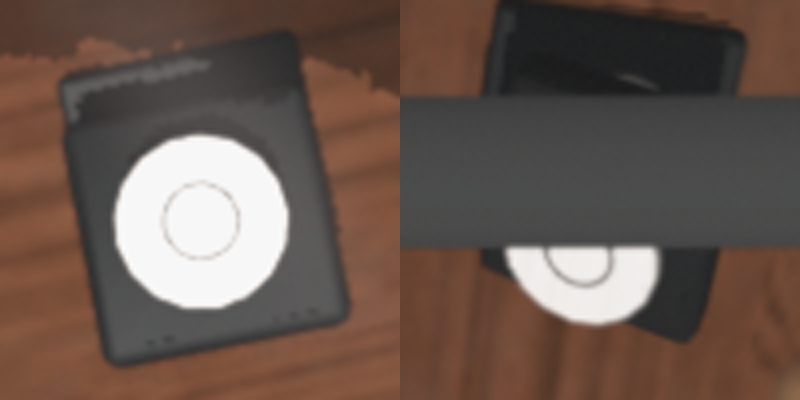

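View 1 has the ring centre at full-image (287.1,237.0). View 3's plate is half hidden by the gripper, so I'll take a clear view near the plate with the wand in hand.

```bash
python3 jog.py '[[-0.0405,-0.0086,-0.0017,0,0,0],[-0.0405,-0.0086,-0.0017,0,0,0],[-0.0405,-0.0086,-0.0017,0,0,0],[-0.0405,-0.0086,-0.0017,0,0,0],[-0.0405,-0.0086,-0.0017,0,0,0],[-0.0405,-0.0086,-0.0017,0,0,0],[-0.0405,-0.0086,-0.0017,0,0,0],[-0.0405,-0.0086,-0.0017,0,0,0],[-0.0405,-0.0086,-0.0017,0,0,0],[-0.0405,-0.0086,-0.0017,0,0,0],[-0.0405,-0.0086,-0.0017,0,0,0],[-0.0405,-0.0086,-0.0017,0,0,0],[0,0,0,0,0,0],[0,0,0,0,0,0],[0,0,0,0,0,0]]' | head -4
python3 - <<'E'
from m import *
c=cam("wrist");im=vision.camera("wrist");cv2.imwrite("pics/w6.png",im);pickle.dump(c,open("w6.pkl","wb"))
s=readout.state();Rt=R.from_quat(s["tool_rot"]).as_matrix();p=np.array(s["position"]);print(Rt.round(4).tolist(),s["joint_pos"])
print("tip px",proj(c,p+Rt[:,2]*.108),"plate",proj(c,[[.494,-.19,.076]]))
E
```

```text
clock: 14.15
position: [0.447, -0.2196, 0.2862]
tool_rot: [0.665, 0.747, 0.0, -0.001]
contact_force: [0.6, -0.5, -1.5]
[[-0.1171, 0.9931, -0.0007], [0.9931, 0.1171, 0.0011], [0.0012, -0.0006, -1.0]] [-5.96418028e-01  1.28991011e-01  1.54512046e+00  5.17180741e-04
  1.46866177e+00 -7.13815715e-01]
tip px [[277.12889091 213.46507416]] plate [[324.88336309 166.84955706]]
```

View pics/w6.png

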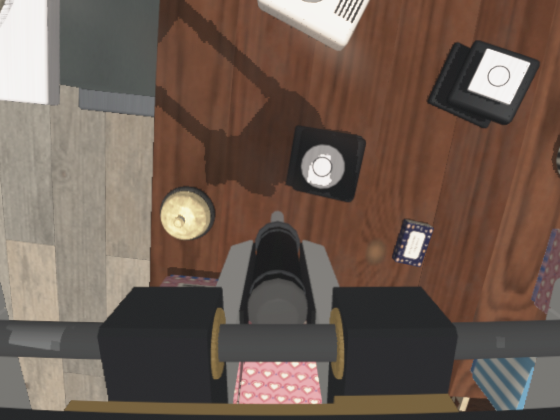

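The tip shows at (277,215) against a predicted (277,213.5), so the wand sits straight in the gripper. The round plate is at (323,167). I'll fit the plate ellipse in views 1 and 6, then take the head yaw from its edges.

Run:
```python
from m import *
cs=[pickle.load(open(f"w{i}.pkl","rb")) for i in(1,6)]
ims=[cv2.imread(f"pics/w{i}.png") for i in(1,6)]
P=[]
for c,im,p,th in zip(cs,ims,[(287,237),(323,167)],(150,95)):
    g=cv2.cvtColor(im,cv2.COLOR_BGR2GRAY); m=np.zeros_like(g);cv2.circle(m,p,28,255,-1)
    h=cv2.cvtColor(im,cv2.COLOR_BGR2HSV)
    k=max(blobs((g>th)&(m>0)&(h[...,1]<70),200),key=cv2.contourArea);e=cv2.fitEllipse(cv2.convexHull(k));P.append(e[0]);print(e)
X,er=tri(cs,P);print("plate",X,er,[onz(c,[p],.076).round(4).tolist() for c,p in zip(cs,P)])
# head yaw: dark blob outline, long straight edges by minAreaRect of foot+head and by clicked edges
c=cs[0];b=np.array([(112,362),(348,318)])/4+[237,182];w=onz(c,b,.088);d=(w[0]-w[1])[:2];print("back edge len",np.linalg.norm(d),"y-axis angle",np.arctan2(d[1],d[0]))
for c,im,p in zip(cs,ims,[(287,232),(326,163)]):
    g=cv2.cvtColor(im,cv2.COLOR_BGR2GRAY);h=cv2.cvtColor(im,cv2.COLOR_BGR2HSV)
    m=np.zeros_like(g);cv2.rectangle(m,(p[0]-48,p[1]-52),(p[0]+48,p[1]+52),255,-1)
    mk=cv2.morphologyEx((((h[...,1]<70))&(m>0)).astype(np.uint8),cv2.MORPH_OPEN,np.ones((3,3)))
    bl=blobs(mk,800)
    k=min(bl,key=lambda k:-cv2.contourArea(k));q=cv2.approxPolyDP(cv2.convexHull(k),3,True).reshape(-1,2);print("hull",q.tolist())
    W=onz(c,q,.06)[:,:2]
    for i in range(len(W)):
        d=W[i]-W[i-1];print(round(np.linalg.norm(d),4),round(np.degrees(np.arctan2(d[1],d[0]))%180,1))
o=[cv2.resize(ims[1][163-50:163+50,326-50:326+50],(600,600),interpolation=cv2.INTER_CUBIC)]
cv2.imwrite("pics/c6.png",cv2.convertScaleAbs(o[0],alpha=2.5))
```

```text
((286.83282470703125, 237.08074951171875), (43.23107147216797, 43.70195388793945), 152.69068908691406)
((322.42108154296875, 166.05308532714844), (43.129859924316406, 43.620140075683594), 17.684804916381836)
plate [ 0.49176439 -0.18995269  0.0729725 ] [np.float64(0.0001484463286963427), np.float64(0.00014844632869636908)] [[[0.4908, -0.1899, 0.076]], [[0.4913, -0.1895, 0.076]]]
back edge len 0.06342753926356635 y-axis angle -1.6288232870125134
hull [[309, 190], [323, 261], [265, 272], [252, 202]]
0.0631 87.5
0.084 177.6
0.0674 86.9
0.0834 174.6
hull [[296, 126], [356, 135], [364, 140], [350, 201], [297, 190], [286, 183]]
0.0627 87.2
0.0655 178.5
0.0104 156.2
0.0687 86.7
0.0612 174.9
0.0146 154.0
```

View pics/c6.png

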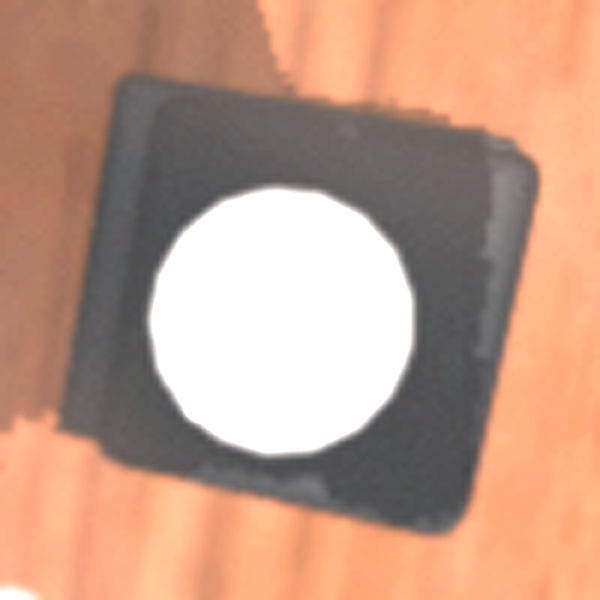

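The crop shows a clean plate disc on a head turned slightly, about -3 deg. Now I work out the rotation and the shift to a hover 20 mm off the plate.

```bash
cat > goal.py <<'E'
from h import *
import sys
C=np.array([.4914,-.1897,.0755]);y=-.054;s20,c20=np.sin(np.radians(20)),np.cos(np.radians(20))
n=np.array([-s20*np.cos(y),-s20*np.sin(y),c20])
def report(gap,L=.108):
    s=readout.state();Rt=R.from_quat(s["tool_rot"]).as_matrix();p=np.array(s["position"])
    ax=np.cross(Rt[:,2],-n);ang=np.arcsin(np.linalg.norm(ax));rv=ax/np.linalg.norm(ax)*ang
    print("rotvec tool",(Rt.T@rv).round(4),"deg",np.degrees(ang).round(2))
    R2=R.from_rotvec(rv).as_matrix()@Rt
    d=C+n*(L+gap)-p
    print("trans in present tool",(Rt.T@d).round(4),"in aligned tool",(R2.T@d).round(4))
    print("pos",p.round(4),"tip",(p+L*Rt[:,2]).round(4),"F.n",np.dot(s["contact_force"],n).round(2),np.round(s["contact_force"],2),"M",np.round(s["wrist_torque"],2),"t",s["clock"],"grip",s["grip_width"],s["grip_force"])
if __name__=="__main__": report(float(sys.argv[1]))
E
python3 goal.py .02
```

```text
rotvec tool [-0.3445 -0.0606 -0.    ] deg 20.04
trans in present tool [0.0317 0.0044 0.0907] in aligned tool [ 0.0371 -0.0262  0.0848]
pos [ 0.4471 -0.2194  0.2864] tip [ 0.4471 -0.2193  0.1784] F.n -1.11 [ 0.18  0.65 -1.13] M [-0.01 -0.15  0.01] t 14.2 grip 0.023767423586555265 24.998211285619618
```

```bash
python3 jog.py '[[0,0,0,-0.115,-0.02,0],[0,0,0,-0.115,-0.02,0],[0,0,0,-0.115,-0.02,0],[0.0124,-0.0087,0,0,0,0],[0.0124,-0.0087,0.01,0,0,0],[0.0123,-0.0088,0.02,0,0,0],[0,0,0.03,0,0,0],[0,0,0.02,0,0,0],[0,0,0,0,0,0],[0,0,0,0,0,0],[0,0,0,0,0,0],[0,0,0,0,0,0]]' |head -1
python3 goal.py .0
```

```text
clock: 15.4
rotvec tool [0.0023 0.0024 0.    ] deg 0.19
trans in present tool [ 0.002  -0.0012  0.0261] in aligned tool [ 0.0019 -0.0011  0.0261]
pos [ 0.4469 -0.189   0.202 ] tip [ 0.484  -0.1912  0.1006] F.n -1.55 [-0.35  0.46 -1.78] M [ 0.01  0.15 -0.  ] t 15.4 grip 0.02385333046884064 24.998092988589633
```

```bash
python3 jog.py '[[0.0019,-0.0011,0.008,0,0,0],[0,0,0.008,0,0,0],[0,0,0.004,0,0,0],[0,0,0,0,0,0],[0,0,0,0,0,0],[0,0,0,0,0,0]]' |head -1
python3 goal.py .0
python3 - <<'E'
from goal import *
o=[]
for nm,f in(("wrist",6),("top",8),("scene",8)):
    c=cam(nm);im=vision.camera(nm);cv2.imwrite(f"pics/{nm}7.png",im)
    p=proj(c,C)[0];x,y=[int(v) for v in p];w=25 if nm!="wrist" else 40
    cr=cv2.resize(im[y-w:y+w,x-w:x+w],(260,260),interpolation=cv2.INTER_CUBIC);o.append(cr);print(nm,p,260/2/w)
    s=readout.state();print(proj(c,np.array(s["position"])+.108*R.from_quat(s["tool_rot"]).as_matrix()[:,2]))
cv2.imwrite("pics/c7.png",np.hstack(o))
E
```

```text
clock: 16.0
rotvec tool [0.0011 0.0012 0.    ] deg 0.09
trans in present tool [-0.0002  0.0007  0.0051] in aligned tool [-0.0002  0.0007  0.0051]
pos [ 0.4521 -0.1875  0.1815] tip [ 0.4891 -0.1896  0.0801] F.n -0.83 [ 0.23  0.57 -0.82] M [-0.02  0.11 -0.  ] t 16.0 grip 0.02411735813487801 24.998169683249216
wrist [277.71745856 212.03352221] 3.25
[[277.01419658 213.62980597]]
top [372.66082482 226.10282558] 5.2
[[373.05058038 226.96572187]]
scene [328.64726932 159.84711158] 5.2
[[329.3920528  158.88108455]]
```

View pics/c7.png

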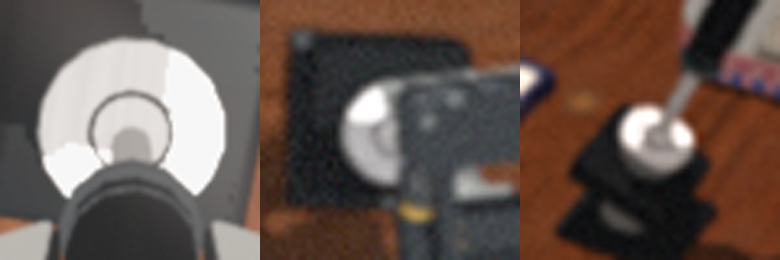

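The wrist crop has the ring centred at about (130,133) and the nose front edge at y≈127, so the tip sits 2 mm or so off towards tool -x. I'll measure that from intensity profiles.

Run:
```python
from goal import *
im=cv2.imread("pics/wrist7.png");g=cv2.cvtColor(im,cv2.COLOR_BGR2GRAY)
print("rows200-224 @cols275-279",g[198:226,275:280].mean(1).round().astype(int).tolist())
for r in(215,217,219): print(r,g[r,262:293].tolist())
c=cam("wrist");s=readout.state();T=R.from_quat(s["tool_rot"]).as_matrix();p=np.array(s["position"])
a=np.linspace(0,2*np.pi,40)
for x in(0,-.0015,-.003):
    q=proj(c,p+(np.c_[x+.005*np.cos(a),.005*np.sin(a),0*a+.108])@T.T);print(x,"tip circle rows",q[:,1].min().round(1),q[:,1].max().round(1),"cols",q[:,0].min().round(1),q[:,0].max().round(1))
b=proj(c,C+(np.c_[.01*np.cos(a),.01*np.sin(a),0*a])@T.T);print("ring rows",b[:,1].min(),b[:,1].max(),"cols",b[:,0].min(),b[:,0].max())
for r in (205,208,): print(r,g[r,255:300].tolist())
```

```text
rows200-224 @cols275-279 [222, 198, 144, 155, 207, 223, 224, 224, 224, 224, 224, 223, 217, 193, 173, 170, 170, 170, 170, 170, 170, 169, 157, 127, 102, 105, 108, 105]
215 [224, 209, 151, 134, 194, 222, 223, 222, 218, 199, 170, 168, 168, 169, 169, 170, 171, 171, 171, 173, 183, 210, 224, 225, 225, 223, 201, 176, 244, 247, 247]
217 [247, 247, 245, 190, 175, 224, 230, 229, 217, 184, 167, 168, 169, 169, 169, 170, 171, 171, 171, 171, 173, 199, 223, 225, 223, 204, 160, 220, 247, 247, 247]
219 [247, 247, 247, 247, 215, 232, 247, 247, 247, 215, 170, 168, 169, 168, 169, 168, 169, 170, 171, 172, 172, 191, 217, 221, 201, 158, 226, 247, 247, 247, 247]
0 tip circle rows 207.4 219.7 cols 270.6 283.3
-0.0015 tip circle rows 209.3 221.5 cols 270.6 283.3
-0.003 tip circle rows 211.1 223.3 cols 270.6 283.3
ring rows 199.81785594013257 223.93752793453538 cols 265.21047171207914 290.15474901507343
205 [226, 226, 225, 224, 223, 222, 221, 222, 224, 225, 215, 174, 139, 164, 206, 221, 222, 222, 225, 226, 224, 222, 224, 225, 225, 225, 225, 224, 224, 219, 202, 163, 129, 188, 233, 247, 247, 247, 247, 247, 247, 247, 247, 247, 247]
208 [226, 226, 224, 224, 223, 221, 221, 223, 222, 199, 136, 162, 216, 224, 223, 223, 222, 223, 226, 226, 223, 223, 224, 225, 225, 224, 224, 224, 225, 226, 225, 223, 201, 157, 228, 247, 247, 247, 247, 247, 247, 247, 247, 247, 247]
```

```bash
python3 - <<'E'
from goal import *
c=cam("wrist");s=readout.state();T=R.from_quat(s["tool_rot"]).as_matrix();p=np.array(s["position"])
for x in(0,-.001,-.002,-.003):
    print(x,proj(c,p+np.array([[x+.014,0,.048],[x+.014,0,.043],[x+.005,0,.108]])@T.T)[:,1].round(1))
E
python3 jog.py '[[0.001,0,0,0,0,0],[0.001,0,0,0,0,0],[0,0,0.002,0,0,0],[0,0,0,0,0,0],[0,0,0,0,0,0]]'|head -1; python3 goal.py 0
```

```text
0 [216.8 219.  207.4]
-0.001 [218.4 220.6 208.6]
-0.002 [219.9 222.2 209.9]
-0.003 [221.5 223.8 211.1]
clock: 16.65
rotvec tool [0.0009 0.0009 0.    ] deg 0.07
trans in present tool [-0.0024  0.0009  0.003 ] in aligned tool [-0.0024  0.0009  0.003 ]
pos [ 0.4524 -0.1854  0.1793] tip [ 0.4894 -0.1874  0.0779] F.n -0.67 [ 0.49  0.12 -0.54] M [0.01 0.09 0.01] t 16.65 grip 0.023644178645652734 24.998169512241475
```

```bash
for i in 1; do python3 jog.py '[[0,0,0.001,0,0,0],[0,0,0.001,0,0,0],[0,0,0,0,0,0],[0,0,0,0,0,0]]'|head -1; python3 goal.py 0|tail -1; python3 jog.py '[[0,0,0.001,0,0,0],[0,0,0,0,0,0],[0,0,0,0,0,0]]'|head -1; python3 goal.py 0|tail -1;python3 jog.py '[[0,0,0.001,0,0,0],[0,0,0,0,0,0],[0,0,0,0,0,0]]'|head -1; python3 goal.py 0|tail -1; python3 jog.py '[[0,0,0.001,0,0,0],[0,0,0,0,0,0],[0,0,0,0,0,0]]'|head -1; python3 goal.py 0|tail -1; done
```

```text
clock: 17.05
pos [ 0.4532 -0.1855  0.1776] tip [ 0.4902 -0.1876  0.0761] F.n 0.34 [-0.36 -0.29  0.24] M [-0.02  0.15 -0.02] t 17.05 grip 0.02347364489789354 24.99845130088488
clock: 17.35
pos [ 0.4535 -0.1855  0.1766] tip [ 0.4905 -0.1876  0.0752] F.n 0.33 [-0.28  0.2   0.25] M [-0.03  0.18 -0.01] t 17.35 grip 0.024097665308245197 24.99858456616039
clock: 17.65
pos [ 0.4539 -0.1855  0.1757] tip [ 0.4909 -0.1876  0.0743] F.n 1.31 [-0.67  0.4   1.14] M [ 0.    0.12 -0.02] t 17.65 grip 0.02356194376109897 24.9986380478731
clock: 17.95
pos [ 0.4542 -0.1855  0.1748] tip [ 0.4912 -0.1876  0.0733] F.n 1.42 [-0.25 -0.56  1.43] M [-0.04  0.15 -0.02] t 17.95 grip 0.023799533484289735 24.998872075016152
```

```bash
python3 jog.py '[[0,0,0.001,0,0,0],[0,0,0.001,0,0,0],[0,0,0.001,0,0,0],[0,0,0,0,0,0],[0,0,0,0,0,0]]'|head -1
for i in 1 2 3 4; do python3 jog.py '[[0,0,0,0,0,0]]'>/dev/null; python3 goal.py 0|tail -1; done
python3 - <<'E'
from goal import *
im=vision.camera("wrist");cv2.imwrite("pics/wrist8.png",im);g=cv2.cvtColor(im,cv2.COLOR_BGR2GRAY)
c=cam("wrist");print("C pred",proj(c,[C-.006*n]))
print(g[194:226,275:280].mean(1).round().astype(int).tolist())
for r in(203,208,212,): print(r,g[r,258:297].tolist())
x,y=277,212;a=cv2.resize(im[y-40:y+40,x-40:x+40],(400,400),interpolation=cv2.INTER_CUBIC)
im2=vision.camera("scene");a2=cv2.resize(im2[130:190,298:358],(400,400),interpolation=cv2.INTER_CUBIC);cv2.imwrite("pics/c8.png",np.hstack([a,a2]))
E
```

```text
clock: 18.45
pos [ 0.4552 -0.1856  0.172 ] tip [ 0.4922 -0.1877  0.0705] F.n 2.98 [-1.38 -0.06  2.67] M [ 0.01  0.19 -0.  ] t 18.55 grip 0.023802566977694426 24.99909424512225
pos [ 0.4552 -0.1856  0.172 ] tip [ 0.4922 -0.1877  0.0705] F.n 1.72 [-1.5  -0.24  1.28] M [0.05 0.21 0.03] t 18.65 grip 0.023480207619528792 24.999178384450715
pos [ 0.4552 -0.1856  0.172 ] tip [ 0.4922 -0.1877  0.0705] F.n 2.4 [-1.79  0.06  1.9 ] M [-0.    0.15 -0.01] t 18.75 grip 0.023932084548801132 24.999173329606492
pos [ 0.4552 -0.1856  0.172 ] tip [ 0.4922 -0.1877  0.0705] F.n 2.44 [-1.25  0.15  2.14] M [0.01 0.15 0.02] t 18.85 grip 0.02362442011527088 24.999142954238778
C pred [[277.77013    215.88202757]]
[226, 227, 226, 226, 226, 227, 227, 227, 224, 192, 134, 176, 220, 227, 227, 226, 219, 196, 177, 174, 174, 174, 173, 174, 174, 173, 161, 130, 105, 107, 110, 107]
203 [228, 227, 225, 224, 223, 225, 226, 228, 229, 229, 229, 229, 227, 225, 222, 217, 207, 199, 192, 185, 185, 198, 212, 219, 224, 225, 228, 228, 229, 229, 228, 234, 247, 247, 247, 247, 247, 247, 247]
208 [227, 226, 225, 224, 225, 227, 228, 227, 215, 165, 129, 165, 209, 222, 224, 227, 228, 228, 226, 226, 227, 228, 228, 227, 227, 226, 217, 181, 141, 162, 210, 231, 247, 247, 247, 247, 247, 247, 247]
212 [227, 225, 224, 224, 227, 226, 196, 123, 165, 219, 227, 227, 226, 224, 219, 205, 187, 176, 175, 176, 177, 181, 189, 203, 220, 227, 228, 228, 228, 218, 176, 175, 240, 247, 247, 247, 247, 247, 247]
```

View pics/c8.png

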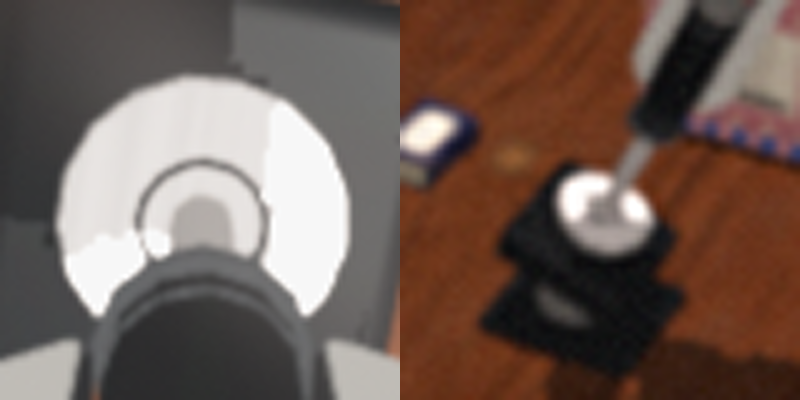

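The crop shows the tip pressed inside the ring: sideways they are concentric (277.0 against 276.9), with about 0.6 mm error along the slope. Both tip travel and force put the plate about 5.8 mm down, with the wand square to its face. Handing in.

```bash
python3 -c "
from cell import robot, vision, readout, hand_in
print(hand_in())"
```

```text
the job is handed in; nothing more can be done
None
```

I handed the job in at about 19 s: I turned the knob to its stop and it sprang back by itself, and the gripper holds the wand square on the centre of the round plate. The tip is within about 1 mm of centre and the plate is pushed in about 5.8 mm of its 12 mm; no verdict came back.

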